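# Close the clamp tin with its nested lids and lift the outer lid for inspection

### The job

Pull the blue drawer open far enough to take out the nested pair of lids lying in it and leave it open; lift the pair out together by the black knob, gently lower it onto the open steel tin so that the white inner lid sits level and fully home in the mouth with the orange outer lid still over it, and let go of the knob. Then take the orange outer lid by its collar, lift it alone straight up until all of it is above the knob, leaving the inner lid seated undisturbed, and finish while still holding it level above the tin so that the fit of the inner lid can be checked. Keep the tin standing about where it is, never let the lids come apart anywhere else, and do not disturb the torch or the jar.

Things in the scene. Friction and masses are not known exactly. Their poses are not given: they have to be found in the camera images.
- drawer (a joint): How far the blue-fronted drawer of the low grey cabinet is out, in m: 0 shut, 0.17 at its stop; light friction (1.5 N), stays where left. At 0.15 the lids in it lie 30 mm clear of the cabinet's top plate. Cabinet: fixed, 160 mm wide, 104 high, 215 deep, left or right of the middle. The drawer's floor is 15 mm, its side walls 45 mm above the table.
- drawer_handle (a point): Middle of the drawer's steel bar handle: level round bar 10 mm thick, 90 mm long along this point's y axis, on a post at each end. Its centre is 48 mm out from the drawer's face, 78 mm above the table and 26 mm below the cabinet's top. The drawer pulls out along this point's -x axis (roughly towards the robot); the point moves with it.
- knob (a point): On the inner lid's axis, where to grip its round black knob (18 mm across), 12 mm below the knob's top and 16 mm above the top of the orange collar. Lifting the knob lifts both nested lids (about 0.25 kg). At the start they lie in the drawer, this point 73 mm above the table and about 123 mm from the handle along the handle's +x axis.
- collar (a point): On the outer lid's axis, half-way up its orange collar, a tube 40 mm across outside, 28 inside, 26 tall; the knob stands out of it. The collar rises from a plate 101 mm across whose top is 13 mm and underside 17 mm below this point; a 3 mm thick skirt hangs to 27 mm below it. Nested, this point is 29 mm below knob; the lid must rise 68 mm to clear the knob.
- inner_seat (a point): Point on the inner lid's axis at the underside of its flange; its z axis is the lid's. It coincides with tin_mouth when the inner lid is fully home.
- outer_seat (a point): Point on the outer lid's axis at the underside of its plate; its z axis is the lid's. It is 4 mm above inner_seat when nested.
- tin_mouth (a point): Centre of the mouth of the open steel tin, at rim height; its z axis points up out of the tin. Tin: 84 mm across outside, 77 mm inside, 70 mm tall, standing loose on a black rubber mat 3 mm thick, about 0.7 kg, holding some brass clamps well below the rim. The lids have 3 mm play all round in it and over it and may be at any yaw.
- inner_lid: White inner lid, 92 mm across, 70 mm high, 0.13 kg. Origin: centre of its underside. From below: plug 71 mm across and 8 mm deep, flange 4 mm thick that rests on the tin's rim, 14 mm stem, black knob 18 mm across, 28 mm of it standing out of the collar when nested.
- outer_lid: Orange outer lid, 101 mm across, 0.12 kg. Origin: centre of its plate's underside. It simply rests on the inner lid's flange, with about 1.5 mm play sideways, at any yaw.
- tin: The steel tin (origin: centre of its underside).
- torch: Bystander: black press-button torch standing on end between the tin and the cabinet, 42 mm across, 110 mm tall; origin at its underside.
- jar: Bystander: small jar with a green cap standing nearer the robot, 48 mm across, 60 mm tall; origin at its underside.
Not all that is in view belongs to the job. What is shaped like the tin but purple is not meant.

How it is judged:
By the outcome, as a careful person would: the job done as asked, in the order asked, and still so for the second after the job is handed in, while the arm keeps its last pose, push and grip.
It also fails if it takes over 61 s, if anything falls off the work surface, if the arm or the gripper's body presses on something with over 40 N, if the wrist force passes 120 N, or if a joint passes its speed limit or range.

### The arm

A 6-joint arm with a two-finger parallel gripper is mounted at the origin on the work surface. World frame = base frame: x ahead of the robot, y to its left, z up, the work surface at z = 0. Lengths are in m, angles in rad, forces in N, time in s.
With the tool pointing down it reaches from about 0.3 to 0.75 m from the base axis. Payload 8.5 kg.
Tool frame: the origin (TCP) lies on the centre line of the jaws, within the pads' length; the fingertips stand robot.tcp_to_tips ahead of it and the grasp point (between the pads) is the TCP (robot.tcp_to_tips is the distance from the TCP to the fingertips, in m); z points along the fingers, y is the line along which they close (so a half turn about z gives the same grasp; the last joint's range is limited). The gripper opens to 88 mm and grips with 3 to 60 N. Pads are 18 mm wide; open, the fingers measure 123 mm over their backs; the gripper's body (75 mm by 187 mm) begins 45 mm behind the grasp point.
Start: joints at [1.103, 0.381, 1.297, -0, 1.464, -0.215], TCP at [0.138, 0.533, 0.258] pointing down, gripper open.
Joint ranges: [-3.11, 3.11], [-0.89, 2.33], [0.22, 2.48], [-1.42, 4.56], [0.17, 2.85], [-2.88, 2.88]. Speed limits (rad/s): [2.39, 2.39, 3.14, 3.14, 3.14, 3.14].

### API

Orientations are given as [roll, pitch, yaw] about the fixed x, y, z axes, in that order (R = Rz(yaw) Ry(pitch) Rx(roll)).
In Python, from workcell import robot gives the robot as it stands. The module is installed in compiled form; this text tells all that it offers.
- The arm moves only by the shell command python3 -m jog 'ROWS' [FORCE]. ROWS is JSON, a list of rows, each a list of 5 numbers: the shift along the tool's x, y, z in mm, then the turn about the tool's z in degrees, then the finger opening in mm, from 0 to 88.1. A call has 1 to 20 rows; each row is the pose to reach, as a shift and turn from the pose commanded when the call began, along the tool's axes at that moment; what a row does not reach only later rows make up. A row lasts 1/8 s, in which the tool goes at most 62.5 mm and 10.7 degrees, less where a joint would pass 70% of its speed; a pose out of reach is approached as far as the arm can. A call with a gripper value outside its range is refused whole. The fingers move at their own pace and stop on an object; FORCE is the grip in N (left out, the last holds). Time passes only in rows, so rows that repeat a pose let the fingers close. It gives the time, the measured TCP pose, the force, the opening and the grip force at its end, in the units of the state.
- robot.sense(): the state, without advancing time (a new reading comes with each control period).
- robot.capture(name): name is "side" or "top" or "wrist"; returns a dict with "frame" (420x560x3 uint8, blue, green, red), "camera_matrix" (3x3 intrinsics, pixels), "position" and "attitude" of the camera in the world. Camera axes: x right, y up, looking along -z (the intrinsics and any distortion apply to the point x, -y, -z); pixel columns grow to the right and rows downward; lengths in m; the calibration is good to about 2 mm. The wrist camera is an equidistant fisheye: a pixel r from the principal point sees the ray r / f radians off the axis. A picture is of the moment at which its call begins. There is no depth.
- robot.close_job(): hands the job in; it is judged then, once.
Trained networks look in the newest picture that a camera, given by its name, has taken for a name from the list of things; names that differ only in an ending like _2 or _b are one class to them, and where a whole thing is asked for, a point or a joint stands for the part that bears it (a point fixed in the world has none). Each returns a list of dicts, best first, with "p" (0 to 1); they miss things now and then, are a little off and sometimes report something else, mostly with a low value. They report only what shows in the picture. A call takes as long as a camera call. They do not tell look-alikes from the thing itself.
- robot.masks_of(query, camera): "region" (420x560 bool, what is visible of it) and "xy" ([column, row] in pixels, amid what is visible of it).
- robot.mark_of(query, camera): "xy" ([column, row] in pixels: a listed point, or the origin of a listed thing).
The state is a dict: "t": time; "joint_positions": joint angles; "dq": joint speeds; "effort": joint torques, N m; "tcp_pos": TCP position; "tcp_rot": TCP orientation; "ft_force": force on the tool from outside, world axes, zero at the start; "torque": the same for the moment, N m; "gripper_width": opening from 0.0 (shut) to 1.0 (fully open); "grasp_force": force on a finger pad.
Only numpy, scipy, OpenCV 4.12 (cv2) and the standard library are available. Lean on these libraries where they do the work, as an engineer would, in place of code of your own. Each camera call takes 0.05 s, during which the arm holds its last target. There are 200 camera calls.

## Working session

There is one attempt and no reset: what is moved stays moved. The work goes in short steps, Python scripts to look and compute and a shell command to move; the robot and the scene stay as the last step left them, time stands still between calls to the robot, and variables do not carry over. Pictures are saved under pics/ and viewed, at most 10 in all, crops included, and the job is handed in when it is done.

```bash
mkdir -p pics; cat > h.py <<'E'
import numpy as np, cv2
from scipy.spatial.transform import Rotation as R
from workcell import robot
def cap(n,save=None):
    c=robot.capture(n)
    if save: cv2.imwrite('pics/'+save,c['frame'])
    return c
def rot(a):
    a=np.array(a,float)
    return a if a.shape==(3,3) else (R.from_euler('xyz',a).as_matrix() if a.size==3 else R.from_quat(a).as_matrix())
def ray(c,n,xy):
    K=np.array(c['camera_matrix']); d=np.array([(xy[0]-K[0,2])/K[0,0],(xy[1]-K[1,2])/K[1,1]])
    if n=='wrist':
        r=np.hypot(*d); s=np.sinc(r/np.pi); v=np.array([d[0]*s,d[1]*s,np.cos(r)])
    else: v=np.array([*d,1.])
    v=v*[1,-1,-1]
    return np.array(c['position']),rot(c['attitude'])@(v/np.linalg.norm(v))
def atz(c,n,xy,z):
    p,v=ray(c,n,xy); return p+v*(z-p[2])/v[2]
def tri(rays):
    A=0;b=0
    for p,v in rays:
        M=np.eye(3)-np.outer(v,v);A=A+M;b=b+M@p
    return np.linalg.solve(A,b)
def tool(p):
    "shift in mm in tool axes from current TCP to world p"
    s=robot.sense(); return rot(s['tcp_rot']).T@(np.array(p)-s['tcp_pos'])*1000
E
cat > a.py <<'E'
from h import *
np.set_printoptions(precision=4,suppress=True)
s=robot.sense();print(s, robot.tcp_to_tips)
cs={n:cap(n,n+'0.png') for n in('side','top','wrist')}
for n in cs: print(n,np.array(cs[n]['position']),cs[n]['attitude'],np.array(cs[n]['camera_matrix']).ravel())
Z=dict(drawer_handle=.078,knob=.073,tin_mouth=.073,collar=.044,torch=0,jar=0)
for q,z in Z.items():
    for n in cs:
        for m in robot.mark_of(q,n)[:3]:
            print(q,n,np.round(m['xy'],1),round(m['p'],2),atz(cs[n],n,m['xy'],z))
E
python3 a.py; python3 -c "
import cv2,numpy as np
a=[cv2.imread('pics/%s0.png'%n) for n in('side','top')]
cv2.imwrite('pics/st.png',cv2.resize(np.hstack(a),(800,300)))"
```

```text
{'t': 0.0, 'joint_positions': array([ 1.1027,  0.3812,  1.2983, -0.    ,  1.4636, -0.2153]), 'dq': array([-0.0005, -0.0004,  0.0021,  0.0008,  0.001 ,  0.0002]), 'effort': array([ -0.0025, -43.7943, -22.4558,   0.0713,   0.0353,  -0.0001]), 'tcp_pos': array([0.1374, 0.5323, 0.2571]), 'tcp_rot': array([-3.1401, -0.0003,  2.8888]), 'ft_force': array([-0.3739,  0.276 ,  0.4501]), 'torque': array([ 0.0316, -0.026 , -0.0623]), 'grasp_force': 0.0, 'gripper_width': 0.997136515157084} 0.019
side [ 0.491  -0.5595  0.583 ] [ 0.858  -0.0065 -0.166 ] [418.2463   0.     274.6327   0.     418.2463 207.0304   0.       0.
   1.    ]
top [0.4894 0.0104 0.8034] [ 0.0844  0.0068 -1.5432] [378.868    0.     273.6036   0.     378.868  213.0442   0.       0.
   1.    ]
wrist [0.0646 0.5511 0.3845] [-0.2943  0.0011  1.3192] [325.1923   0.     283.4899   0.     325.1923 213.0802   0.       0.
   1.    ]
drawer_handle side [282.8 329.7] 0.8 [ 0.5591 -0.2407  0.078 ]
drawer_handle top [407.2 212.9] 0.72 [ 0.5578 -0.239   0.078 ]
tin_mouth side [251.4 154.1] 0.94 [0.5709 0.2041 0.073 ]
tin_mouth side [176.4 164.7] 0.86 [0.41   0.1889 0.073 ]
tin_mouth top [179.6 196.9] 0.84 [0.5776 0.2008 0.073 ]
tin_mouth top [172.3 284.7] 0.74 [0.4087 0.2065 0.073 ]
torch side [343.3 244.3] 0.76 [ 0.7192 -0.0247  0.    ]
torch top [291.3 140. ] 0.8 [ 0.7167 -0.0161  0.    ]
torch top [191.6 201.5] 0.24 [0.5772 0.1936 0.    ]
jar side [222.5 252.4] 0.59 [ 0.4871 -0.0089  0.    ]
jar top [286.2 244.8] 0.86 [ 0.4906 -0.0107  0.    ]
```

View pics/st.png

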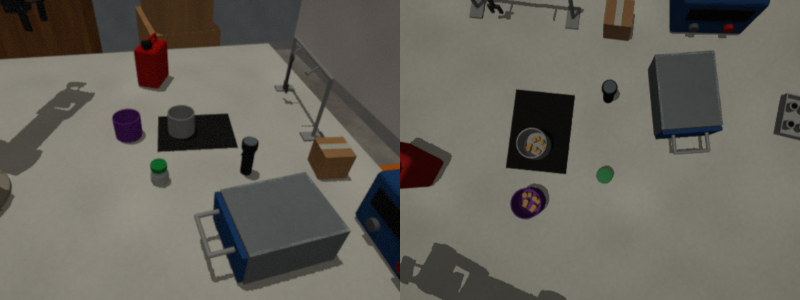

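The combined view shows the steel tin on the black mat (top px ≈ 180,197), the purple decoy beside it, the torch, the jar, and the blue drawer's handle bar at top px ≈ (407,212). Next I need the drawer's yaw.

```bash
cat > b.py <<'E'
from h import *
np.set_printoptions(precision=4,suppress=True)
c=cap('top')
for m in robot.masks_of('drawer_handle','top')[:2]:
    r=m['region'];print(m['p'],r.sum(),m['xy'],np.where(r.any(1))[0][[0,-1]],np.where(r.any(0))[0][[0,-1]])
im=c['frame'][40:240,330:470]
cv2.imwrite('pics/crop.png',cv2.resize(im,None,fx=3,fy=3,interpolation=cv2.INTER_CUBIC))
g=cv2.cvtColor(c['frame'],cv2.COLOR_BGR2GRAY)
L=cv2.createLineSegmentDetector().detect(g)[0][:,0]
for l in L:
    if np.hypot(l[2]-l[0],l[3]-l[1])>25 and 335<min(l[0],l[2]) and max(l[0],l[2])<470 and max(l[1],l[3])<230:
        z=.078 if min(l[1],l[3])>192 else .104
        a,b=atz(c,'top',l[:2],z),atz(c,'top',l[2:],z);print(np.round(l),z,a[:2],b[:2],np.degrees(np.arctan2(*(b-a)[[1,0]])))
E
python3 b.py
```

```text
0.88 1502 [402.5, 188.4] [177 217] [357 450]
[426. 189. 384. 193.] 0.104 [ 0.6008 -0.2642] [ 0.5922 -0.1877] 96.4139766184697
[377.  44. 377.   1.] 0.104 [ 0.8789 -0.1724] [ 0.9675 -0.1724] -0.014170459948064519
[356. 194. 346.  97.] 0.104 [ 0.5873 -0.1346] [ 0.7738 -0.1148] 6.076611542533964
[439.  71. 452. 181.] 0.104 [ 0.8293 -0.2919] [ 0.6176 -0.313 ] -174.31233794477322
[356.  81. 366. 179.] 0.104 [ 0.8058 -0.1339] [ 0.6161 -0.1537] -174.04939438652076
[387. 208. 417. 206.] 0.078 [ 0.5653 -0.2   ] [ 0.571  -0.2574] -84.36323411130014
[402. 216. 377. 215.] 0.078 [ 0.5519 -0.2288] [ 0.5529 -0.181 ] 88.74036326609503
[357.  76. 438.  70.] 0.104 [ 0.8144 -0.1345] [ 0.8301 -0.2895] -84.22541213040122
[432. 213. 403. 215.] 0.078 [ 0.5594 -0.2861] [ 0.5535 -0.2311] 96.1001213257347
[369. 181. 447. 175.] 0.104 [ 0.614  -0.1597] [ 0.6287 -0.3041] -84.17619924046697
[422. 209. 388. 212.] 0.078 [ 0.5654 -0.267 ] [ 0.559  -0.2025] 95.70367176351304
[386. 187. 424. 184.] 0.104 [ 0.603  -0.1903] [ 0.6107 -0.2621] -83.85910944016959
```

View pics/crop.png

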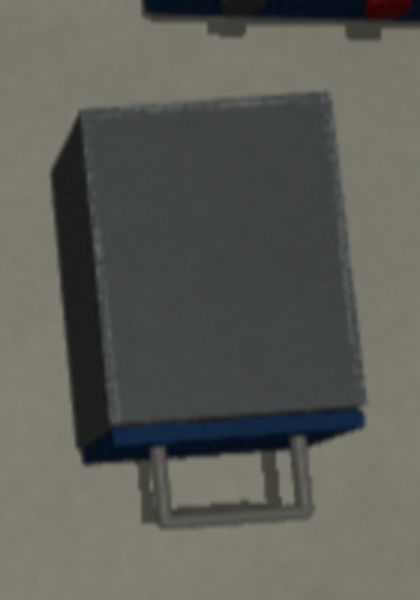

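Drawer axis is about 5.9° from world +x, and the handle is at about (0.5585,-0.240). The crop shows the bar spanning roughly crop px (165,520)–(310,513).

```bash
python3 -c "
from h import *
print(tool([.5585,-.24,.17]),tool([.5585,-.24,.079]))"
```

```text
[-600.80037203 -642.65629623   87.73259152] [-600.80388803 -642.65353134  178.73259141]
```

```bash
python3 -m jog '[[-40,-43,0,5,40],[-80,-86,0,10,40],[-120,-129,0,15,40],[-160,-172,0,20,40],[-200,-215,5,25,40],[-240,-258,10,30,40],[-280,-301,15,35,40],[-320,-344,20,40,40],[-360,-387,25,45,40],[-400,-430,30,50,40],[-440,-473,40,55,40],[-480,-516,50,60,40],[-520,-559,60,65,40],[-560,-602,75,69.6,40],[-590,-630,85,69.6,40],[-601,-643,88,69.6,40],[-601,-643,88,69.6,40],[-601,-643,88,69.6,40]]' 20
cat > c.py <<'E'
from h import *
import sys
np.set_printoptions(precision=4,suppress=True)
s=robot.sense();print(s['t'],s['tcp_pos'],s['tcp_rot'],s['ft_force'],s['gripper_width'],s['grasp_force'])
for a in sys.argv[1:]:
    q,z=a.split('=')
    for n in('side','top','wrist'):
        c=cap(n)
        for m in robot.mark_of(q,n)[:2]: print(q,n,np.round(m['xy'],1),round(m['p'],2),atz(c,n,m['xy'],float(z)))
E
python3 c.py drawer_handle=.078
```

```text
t: 3.4
tcp_pos: [0.5583, -0.2391, 0.1704]
tcp_rot: [3.141, 0.0, 1.675]
ft_force: [0.2, 0.9, 0.3]
gripper_width: 0.45
grasp_force: 0.0
3.4 [ 0.5583 -0.2391  0.1704] [3.1413 0.     1.675 ] [0.232  0.8746 0.2863] 0.4501341137301671 0.0
drawer_handle side [282.1 329.7] 0.76 [ 0.5582 -0.2406  0.078 ]
drawer_handle top [406.6 214.6] 0.89 [ 0.5545 -0.2378  0.078 ]
drawer_handle top [289.9 136.3] 0.31 [ 0.7019 -0.0106  0.078 ]
drawer_handle wrist [282.1 223.2] 0.86 [ 0.5573 -0.2389  0.078 ]
```

```bash
python3 -m jog '[[0,-1,40,0,40],[0,-1,75,0,40],[0,-1,91,0,40],[0,-1,91,0,40],[0,-1,91,0,0],[0,-1,91,0,0],[0,-1,91,0,0],[0,-1,91,0,0],[0,-1,91,0,0]]' 25 && python3 -m jog '[[0,-10,0,0,0],[0,-25,0,0,0],[0,-45,0,0,0],[0,-65,0,0,0],[0,-85,0,0,0],[0,-105,0,0,0],[0,-125,0,0,0],[0,-140,0,0,0],[0,-150,0,0,0],[0,-155,0,0,0],[0,-155,0,0,0],[0,-155,0,0,0]]'
```

```text
t: 4.82
tcp_pos: [0.5579, -0.2406, 0.0793]
tcp_rot: [3.141, 0.001, 1.674]
ft_force: [-0.5, 0.4, 3.5]
gripper_width: 0.096
grasp_force: 24.5
t: 6.32
tcp_pos: [0.4029, -0.2566, 0.0793]
tcp_rot: [-3.142, 0.001, 1.674]
ft_force: [-2.1, 0.2, 8.2]
gripper_width: 0.095
grasp_force: 24.3
```

```bash
python3 -m jog '[[0,0,0,0,40],[0,0,0,0,40],[0,0,0,0,40],[0,0,-30,0,40],[0,0,-80,0,40],[0,0,-120,0,40],[0,0,-130,0,44],[0,0,-130,0,44]]'; python3 c.py knob=.073 collar=.044 drawer_handle=.078; python3 -c "
from h import *
a=cap('wrist')['frame'];b=cap('top')['frame']
cv2.imwrite('pics/d.png',cv2.resize(np.hstack([a,b]),(800,300)))"
```

```text
t: 7.32
tcp_pos: [0.4033, -0.2563, 0.2083]
tcp_rot: [-3.141, -0.0, 1.674]
ft_force: [0.4, -0.2, -0.2]
gripper_width: 0.501
grasp_force: 0.0
7.325 [ 0.4033 -0.2563  0.2083] [-3.1414 -0.0003  1.6741] [ 0.4433 -0.1775 -0.1681] 0.5006070919745496 0.0
knob side [259.4 340.4] 0.59 [ 0.5254 -0.2488  0.073 ]
knob top [191.3 201. ] 0.34 [0.5702 0.1776 0.073 ]
knob wrist [415.3 218.1] 0.93 [ 0.5208 -0.2527  0.073 ]
collar side [257.9 352.4] 0.76 [ 0.5226 -0.2495  0.044 ]
collar top [406.5 232.3] 0.7 [ 0.5221 -0.2492  0.044 ]
collar wrist [407.9 207.3] 0.59 [ 0.5253 -0.2513  0.044 ]
drawer_handle side [168.7 357.6] 0.95 [ 0.4051 -0.2576  0.078 ]
drawer_handle side [261.9 365.1] 0.4 [ 0.5233 -0.2875  0.078 ]
drawer_handle top [417.5 294.5] 0.63 [ 0.4041 -0.258   0.078 ]
drawer_handle wrist [283.3 205.5] 0.9 [ 0.4028 -0.2533  0.078 ]
```

View pics/d.png

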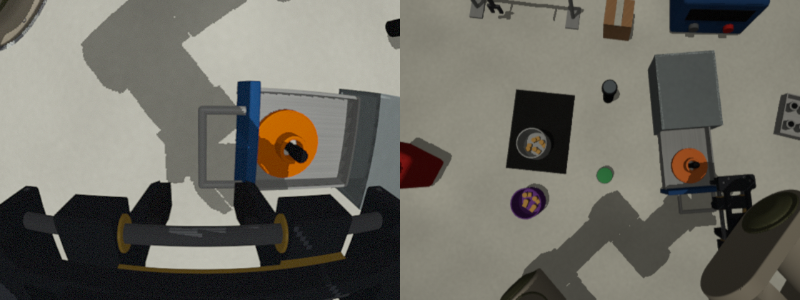

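The wrist view (left) shows the lids in the open drawer, with the knob at wrist px ≈ (415,218). The top view agrees: the drawer is well out and the lids are clear of the cabinet.

```bash
python3 -m jog '[[-2,40,0,0,50],[-4,80,10,0,50],[-5,110,30,0,50],[-5,120,38,0,50],[-5,120,38,0,50]]'; python3 c.py knob=.073 collar=.044; python3 -c "
from h import *
a=cap('wrist')['frame'];b=cap('side')['frame']
cv2.imwrite('pics/e.png',cv2.resize(np.hstack([a,b]),(800,300)))"
```

```text
t: 8.95
tcp_pos: [0.5231, -0.2489, 0.1703]
tcp_rot: [-3.141, -0.001, 1.675]
ft_force: [-0.8, -0.3, 0.7]
gripper_width: 0.569
grasp_force: 0.0
8.95 [ 0.5231 -0.2489  0.1703] [-3.1405 -0.0008  1.6745] [-0.7958 -0.2779  0.7045] 0.5686895024858248 0.0
knob side [258.6 338.3] 0.78 [ 0.5247 -0.2455  0.073 ]
knob top [410.9 232.6] 0.44 [ 0.5205 -0.2477  0.073 ]
collar side [260.6 353. ] 0.55 [ 0.5263 -0.251   0.044 ]
collar top [409.5 231.1] 0.78 [ 0.5246 -0.2552  0.044 ]
collar wrist [285.2 213.2] 0.95 [ 0.5247 -0.2514  0.044 ]
collar wrist [127.6 214.1] 0.59 [ 0.3859 -0.2667  0.044 ]
```

View pics/e.png

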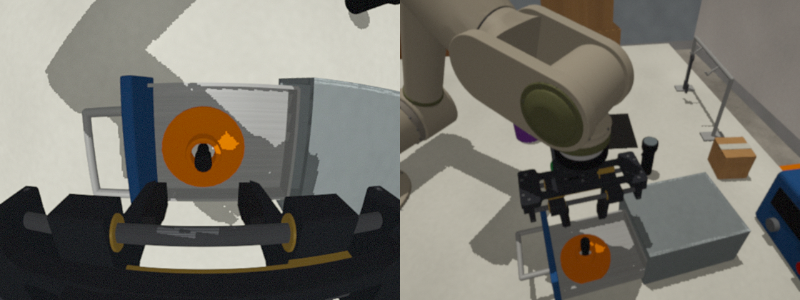

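The knob is centred between the fingers (knob px ≈ 204 in the left panel, fingers at 160 and 248).

```bash
python3 -m jog '[[0,1,40,0,50],[0,1,75,0,50],[0,1,88,0,50],[0,1,91,0,50],[0,1,91,0,50],[0,1,91,0,0],[0,1,91,0,0],[0,1,91,0,0],[0,1,91,0,0],[0,1,91,0,0],[0,1,91,0,0]]' 30
```

```text
t: 11.02
tcp_pos: [0.5244, -0.249, 0.0799]
tcp_rot: [3.141, 0.0, 1.674]
ft_force: [-0.3, 0.2, 2.2]
gripper_width: 0.188
grasp_force: 30.0
```

```bash
python3 -m jog '[[0,0,-5,0,0],[0,0,-15,0,0],[0,0,-30,0,0],[0,0,-50,0,0],[0,0,-75,0,0],[0,0,-100,0,0],[0,0,-125,0,0],[0,0,-145,0,0],[0,0,-155,0,0],[0,0,-155,0,0]]'; python3 c.py tin_mouth=.073; python3 -c "
from h import *
print(tool([.574,.2025,.235]))
a=cap('wrist')['frame'];b=cap('side')['frame']
cv2.imwrite('pics/f.png',cv2.resize(np.hstack([a,b]),(800,300)))"
```

```text
t: 12.28
tcp_pos: [0.5243, -0.249, 0.2354]
tcp_rot: [3.141, 0.001, 1.674]
ft_force: [-0.4, 0.3, -3.7]
gripper_width: 0.193
grasp_force: 30.0
12.275 [ 0.5243 -0.249   0.2354] [3.1408 0.0008 1.674 ] [-0.3884  0.3154 -3.7253] 0.19260635041847518 30.000128410756588
tin_mouth side [176.2 165.6] 0.78 [0.4096 0.1857 0.073 ]
tin_mouth top [172.4 287.2] 0.75 [0.404  0.2061 0.073 ]
tin_mouth top [179.8 197.5] 0.62 [0.5764 0.2003 0.073 ]
tin_mouth wrist [278.8 288.8] 0.71 [ 0.5286 -0.3415  0.073 ]
[443.86655924  96.03010884  -0.58069076]
```

View pics/f.png

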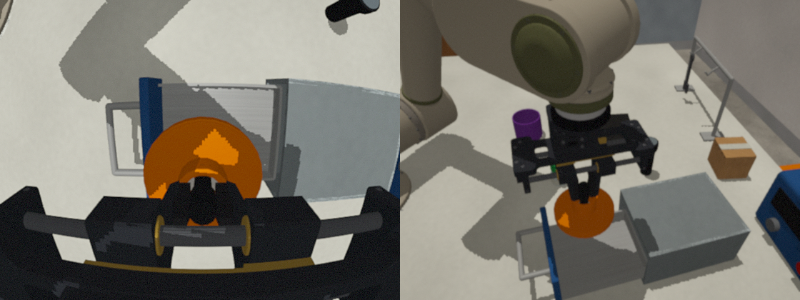

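The wrist and side views show the nested pair lifted clear and level, hanging from the knob (left panel px ≈ 204,205), with the drawer left open.

```bash
python3 -m jog '[[10,2,0,0,0],[30,6,0,0,0],[65,12,0,0,0],[105,18,0,0,0],[145,25,0,0,0],[185,32,0,0,0],[225,39,0,0,0],[260,45,0,0,0],[285,49,0,0,0],[300,51,0,0,0],[305,52,0,0,0],[305,52,0,0,0],[305,52,0,0,0]]'; python3 c.py tin_mouth=.073; python3 -c "
from h import *
for n in('wrist','side'):
    c=cap(n);cv2.imwrite('pics/g_%s.png'%n,c['frame'])
    for q in('tin','outer_lid'):
        for m in robot.masks_of(q,n)[:2]: print(q,n,m['p'],m['xy'],m['region'].sum())
    for q,z in(('collar',.235-.035),('outer_seat',.235-.052),('knob',.229)):
        for m in robot.mark_of(q,n)[:1]: print(q,n,m['p'],m['xy'],atz(c,n,m['xy'],z))
"
```

```text
t: 14.3
tcp_pos: [0.5447, 0.0591, 0.2347]
tcp_rot: [-3.142, 0.0, 1.673]
ft_force: [0.5, 0.5, -2.6]
gripper_width: 0.191
grasp_force: 30.0
14.3 [0.5447 0.0591 0.2347] [-3.1416  0.0001  1.6731] [ 0.4968  0.4606 -2.6215] 0.19077059822076067 30.00006141141057
tin_mouth side [175.1 164.6] 0.55 [0.4073 0.1897 0.073 ]
tin_mouth top [174.5 283.5] 0.75 [0.411  0.2024 0.073 ]
tin_mouth wrist [153.1  34.9] 0.86 [0.4085 0.2048 0.073 ]
tin_mouth wrist [330.3  56.8] 0.85 [0.5717 0.1931 0.073 ]
tin wrist 0.85 [329.7, 59.7] 6955
tin wrist 0.56 [161.0, 46.2] 6558
outer_lid wrist 0.91 [284.5, 220.6] 13345
knob wrist 0.88 [281.5, 291.1] [0.54391365 0.05561465 0.229     ]
tin side 0.85 [180.2, 173.6] 1731
tin side 0.79 [254.8, 183.4] 853
outer_lid side 0.58 [246.1, 153.2] 1710
collar side 0.61 [244.0, 142.5] [0.54290513 0.05100425 0.2       ]
outer_seat side 0.91 [245.9, 155.0] [0.5440207  0.03809305 0.183     ]
knob side 0.73 [243.0, 124.3] [0.54359723 0.06153919 0.229     ]
```

View pics/g_wrist.png

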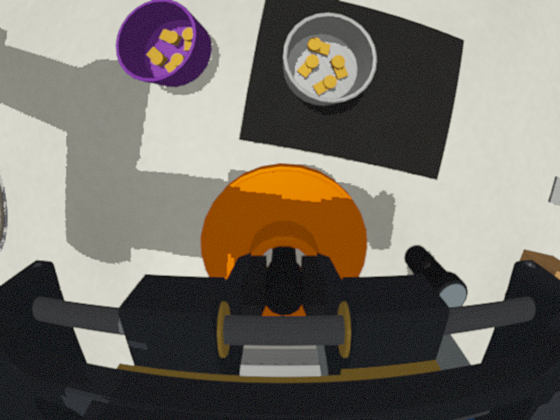

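The wrist view shows the steel tin's rim (px centre ≈ 330,58) on the mat, the purple decoy at (162,40), and the orange plate below. I'll fit the rim circle and the plate outline precisely.

```bash
cat >> h.py <<'E'
def proj(c,n,P):
    K=np.array(c['camera_matrix']); v=(np.atleast_2d(P)-c['position'])@rot(c['attitude'])*[1,-1,-1]
    h=np.hypot(v[:,0],v[:,1]); 
    k=np.arctan2(h,v[:,2])/h if n=='wrist' else 1/v[:,2]
    return np.c_[v[:,0]*k*K[0,0]+K[0,2],v[:,1]*k*K[1,1]+K[1,2]]
def fit(c,n,g,x0,r,z,a0=0,a1=360,dr=.0015,box=.012):
    "centre of circle radius r at height z with largest inside-outside step of g (world angles a0..a1)"
    t=np.radians(np.arange(a0,a1,3)); u=np.c_[np.cos(t),np.sin(t),0*t]
    g=cv2.GaussianBlur(g.astype(np.float32),(0,0),.7)
    def val(x,q):
        p=proj(c,n,[x[0],x[1],z]+u*q).astype(np.float32)
        return cv2.remap(g,p[:,0].copy(),p[:,1].copy(),cv2.INTER_LINEAR)
    f=lambda x:-np.mean(val(x,r-dr)-val(x,r+dr))
    from scipy.optimize import brute,fmin
    return brute(f,[(x0[0]-box,x0[0]+box),(x0[1]-box,x0[1]+box)],Ns=25,finish=fmin,full_output=True,disp=False)[:2]
E
cat > m.py <<'E'
from h import *
np.set_printoptions(precision=4,suppress=True)
s=robot.sense();T=s['tcp_pos'];print(T)
c=cap('wrist');f=c['frame'];g=f.mean(2)
for a in((0,360),(0,180),(-60,240)): print('tin wrist',a,*fit(c,'wrist',g,[.573,.2],.042,.073,*a))
o=f[:,:,2].astype(float)-f[:,:,0]
for a in((10,170),(-10,190)): print('lid wrist',a,*fit(c,'wrist',o,T,.0505,T[2]-.049,*a))
p,_=fit(c,'wrist',g,[.573,.2],.042,.073,-60,240)
t=np.radians(np.arange(0,360,2));q=f.copy()
for C,r,z in((p,.042,.073),(p,.0385,.073),(T,.0505,T[2]-.049)):
    P=proj(c,'wrist',np.c_[C[0]+r*np.cos(t),C[1]+r*np.sin(t),0*t+z]);cv2.polylines(q,[np.int32(P*8)],True,(0,255,0),1,shift=3)
cv2.imwrite('pics/h.png',cv2.resize(q[:280,180:460],None,fx=2,fy=2))
for n in('top','side'):
    c=cap(n); c0=dict(c,frame=cv2.imread('pics/%s0.png'%n)); g=c0['frame'].mean(2)
    for a in((0,360),): print('tin',n,a,*fit(c0,n,g,[.573,.2],.042,.073,*a))
E
python3 m.py
```

```text
[0.5446 0.0598 0.2347]
tin wrist (0, 360) [0.5716 0.194 ] -120.72217559814453
tin wrist (0, 180) [0.5716 0.1939] -127.86354064941406
tin wrist (-60, 240) [0.5715 0.194 ] -124.42469024658203
lid wrist (10, 170) [0.5445 0.0581] -171.7980194091797
lid wrist (-10, 190) [0.5445 0.0581] -161.00755310058594
tin top (0, 360) [0.5726 0.1931] -34.316951751708984
tin side (0, 360) [0.6503 0.208 ] -8.424505233764648
```

View pics/h.png

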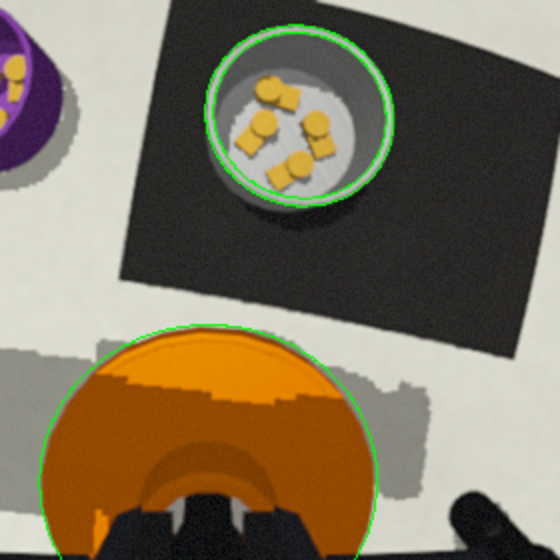

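The overlay fits well: tin centre ≈ (0.5716,0.194), and the lid's outline sits 1–2 mm from the TCP axis.

```bash
python3 -m jog '[[10,3,0,0,0],[30,9,0,0,0],[60,18,0,0,0],[90,28,0,0,0],[112,35,5,0,0],[126,39,20,0,0],[132,41,40,0,0],[132,41,60,0,0],[132,41,75,0,0],[132,41,83,0,0],[132,41,83,0,0]]'; python3 -c "
from h import *
a=cap('side');b=cap('wrist')
s=robot.sense();T=s['tcp_pos'];o=b['frame'][:,:,2].astype(float)-b['frame'][:,:,0]
print(T,s['ft_force'],fit(b,'wrist',o,T,.0505,T[2]-.049,10,170))
x=cv2.resize(a['frame'][80:240,150:350],None,fx=2.5,fy=2.5)
y=cv2.resize(b['frame'],(533,400))
cv2.imwrite('pics/i.png',cv2.resize(np.hstack([x,y]),(800,310)))"
```

```text
t: 16.73
tcp_pos: [0.5717, 0.1952, 0.1514]
tcp_rot: [-3.141, 0.0, 1.674]
ft_force: [0.0, 0.1, -3.1]
gripper_width: 0.194
grasp_force: 30.0
[0.57211999 0.19526437 0.15234662] [ 0.30489381 -0.21990092 -3.36383488] (array([0.57197818, 0.19385454]), np.float64(-195.40863037109375))
```

View pics/i.png

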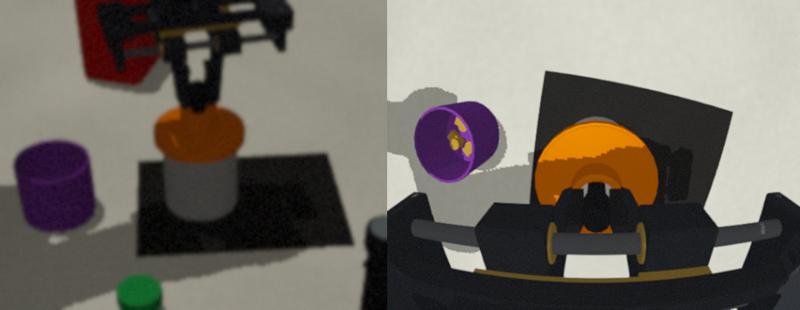

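The lid is centred over the steel tin in both views. I'll lower it gently in steps.

```bash
python3 -m jog '[[0,0,4,0,0],[0,0,8,0,0],[0,0,11,0,0],[0,0,13,0,0],[0,0,15,0,0],[0,0,16,0,0],[0,0,17,0,0],[0,0,17,0,0]]'; python3 -m jog '[[0,0,0.5,0,0],[0,0,1,0,0],[0,0,1.5,0,0],[0,0,2,0,0],[0,0,2,0,0]]'
```

```text
t: 17.82
tcp_pos: [0.5718, 0.1953, 0.1347]
tcp_rot: [-3.142, 0.0, 1.674]
ft_force: [-0.4, -0.2, -2.5]
gripper_width: 0.192
grasp_force: 30.0
t: 18.45
tcp_pos: [0.5718, 0.1953, 0.1327]
tcp_rot: [-3.142, -0.0, 1.674]
ft_force: [0.5, -0.4, -2.8]
gripper_width: 0.191
grasp_force: 30.0
```

No contact force at 0.1327, so the plug is about 5 mm into the mouth. I'll continue.

```bash
python3 -m jog '[[0,0,0.5,0,0],[0,0,1,0,0],[0,0,1.5,0,0],[0,0,2,0,0],[0,0,2,0,0]]'; python3 -m jog '[[0,0,0.5,0,0],[0,0,1,0,0],[0,0,1,0,0]]'
```

```text
t: 19.08
tcp_pos: [0.5718, 0.1953, 0.1307]
tcp_rot: [-3.141, 0.0, 1.674]
ft_force: [-0.8, 0.5, -2.7]
gripper_width: 0.196
grasp_force: 30.0
t: 19.45
tcp_pos: [0.5718, 0.1953, 0.13]
tcp_rot: [3.141, 0.0, 1.674]
ft_force: [-0.6, -0.2, -0.1]
gripper_width: 0.193
grasp_force: 30.0
```

```bash
python3 -m jog '[[0,0,0.4,0,0],[0,0,0.8,0,0],[0,0,0.8,0,0]]'
```

```text
t: 19.82
tcp_pos: [0.5718, 0.1953, 0.1299]
tcp_rot: [3.141, 0.0, 1.674]
ft_force: [-3.2, -0.6, 7.3]
gripper_width: 0.2
grasp_force: 30.0
```

The lid seated at the expected height with 7 N of push. Now I'll ease off, release, and rise to check.

```bash
python3 -m jog '[[0,0,-0.6,0,0],[0,0,-0.6,0,30],[0,0,-0.6,0,40],[0,0,-0.6,0,64],[0,0,-0.6,0,64],[0,0,-20,0,64],[0,0,-50,0,64],[0,0,-60,0,64],[0,0,-60,0,64]]'; python3 -c "
from h import *
a=cap('side')
for q,z in (('knob',.123),('collar',.094)):
    for n in('wrist','side'):
        c=cap(n)
        for m in robot.mark_of(q,n)[:1]: print(q,n,m['p'],atz(c,n,m['xy'],z))
b=cap('wrist');T=robot.sense()['tcp_pos'];o=b['frame'][:,:,2].astype(float)-b['frame'][:,:,0]
print(T,fit(b,'wrist',o,[.572,.195],.0505,.081,10,170),fit(b,'wrist',o,[.572,.195],.0505,.081,-20,200))
x=cv2.resize(a['frame'][80:240,150:350],None,fx=2.5,fy=2.5)
y=cv2.resize(b['frame'],(533,400))
cv2.imwrite('pics/j.png',cv2.resize(np.hstack([x,y]),(800,310)))"
```

```text
t: 20.95
tcp_pos: [0.5718, 0.1953, 0.1889]
tcp_rot: [3.141, 0.0, 1.674]
ft_force: [0.6, 0.2, -0.9]
gripper_width: 0.727
grasp_force: 0.0
knob wrist 0.82 [0.56986668 0.19090291 0.123     ]
knob side 0.71 [0.57004523 0.20241866 0.123     ]
collar wrist 0.76 [0.57251064 0.1915805  0.094     ]
collar side 0.64 [0.5711172  0.18395653 0.094     ]
[0.57177784 0.19530112 0.18873847] (array([0.57172366, 0.19387702]), np.float64(-199.5228729248047)) (array([0.57175657, 0.19388109]), np.float64(-183.8544464111328))
```

View pics/j.png

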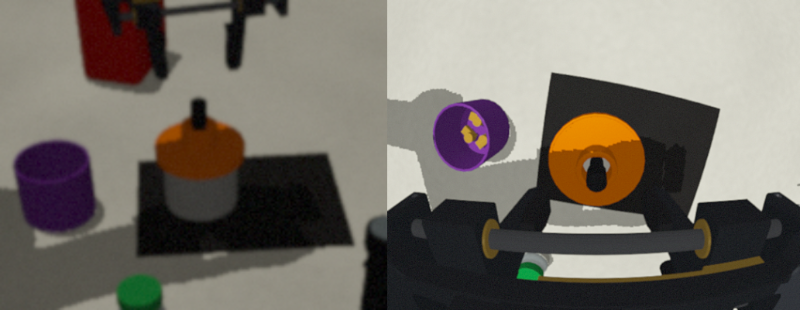

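The pair is seated level with the knob upright, and the orange plate is centred at (0.5717,0.1939). Next I'll grip the collar, with the tips about 4 mm above the plate.

```bash
python3 -m jog '[[-1.4,0,25,0,64],[-1.4,0,50,0,64],[-1.4,0,70,0,64],[-1.4,0,80,0,64],[-1.4,0,85,0,64],[-1.4,0,85,0,64],[-1.4,0,85,0,50],[-1.4,0,85,0,44],[-1.4,0,85,0,30],[-1.4,0,85,0,30],[-1.4,0,85,0,30],[-1.4,0,85,0,30],[-1.4,0,85,0,30]]' 25
```

```text
t: 23.08
tcp_pos: [0.5721, 0.1939, 0.1043]
tcp_rot: [3.141, -0.0, 1.674]
ft_force: [-1.0, -1.0, 4.8]
gripper_width: 0.448
grasp_force: 25.0
```

```bash
python3 -m jog '[[0,0,-1,0,30],[0,0,-2,0,30],[0,0,-4,0,30],[0,0,-7,0,30],[0,0,-11,0,30],[0,0,-16,0,30],[0,0,-22,0,30],[0,0,-29,0,30],[0,0,-37,0,30],[0,0,-45,0,30],[0,0,-53,0,30],[0,0,-61,0,30],[0,0,-69,0,30],[0,0,-76,0,30],[0,0,-82,0,30],[0,0,-86,0,30],[0,0,-88,0,30],[0,0,-88,0,30],[0,0,-88,0,30]]'; python3 -c "
from h import *
a=cap('side');b=cap('wrist')
c=cap('top');
for n in('side','top'):
    for q in('inner_seat','outer_seat','drawer_handle','torch','jar'):
        for m in robot.mark_of(q,n)[:1]: print(n,q,m['p'],atz({'side':a,'top':c}[n],n,m['xy'],dict(inner_seat=.073,outer_seat=.165,drawer_handle=.078).get(q,0)))
x=cv2.resize(a['frame'][60:240,180:340],None,fx=2.5,fy=2.5)
y=cv2.resize(b['frame'],(600,450))
cv2.imwrite('pics/k.png',cv2.resize(np.hstack([x,y]),(800,360)))"
```

```text
t: 25.45
tcp_pos: [0.5719, 0.1939, 0.1917]
tcp_rot: [-3.141, 0.0, 1.674]
ft_force: [-0.7, 1.2, -1.0]
gripper_width: 0.449
grasp_force: 25.0
side inner_seat 0.84 [0.56716615 0.1847934  0.073     ]
side outer_seat 0.67 [0.56952685 0.18576641 0.165     ]
side drawer_handle 0.76 [ 0.40584977 -0.25528785  0.078     ]
side torch 0.84 [ 0.71901583 -0.02524326  0.        ]
side jar 0.81 [ 0.48606574 -0.00738414  0.        ]
top inner_seat 0.65 [0.57097107 0.191862   0.073     ]
top outer_seat 0.97 [0.57475763 0.19442461 0.165     ]
top drawer_handle 0.85 [ 0.40365311 -0.25499329  0.078     ]
top torch 0.92 [ 0.72286741 -0.0151044   0.        ]
top jar 0.58 [ 0.48791853 -0.00506502  0.        ]
```

View pics/k.png

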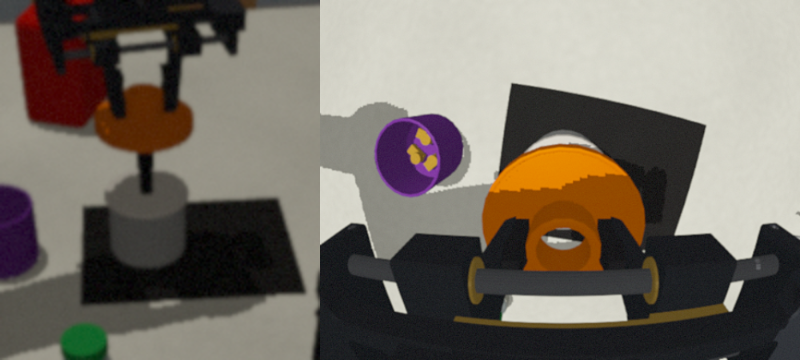

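The outer lid is held level about 19 mm clear of the knob. The inner lid is seated level in the tin, and the torch and jar have not moved. I'm handing in.

```bash
python3 -c "
from workcell import robot
print(robot.close_job())"
```

```text
the job is handed in; nothing more can be done
None
```

I handed the job in at about 26 s: the drawer is open, the inner lid looks level and fully home in the tin, and the orange lid is held level above the tin, about 19 mm clear of the knob; no verdict came back.

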